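# Wind the lifting jack up to its pointer

## Task

Fit the loose crank's socket onto the square shaft of the lifting jack, gently and fully down, then take the crank by its black grip and wind it clockwise until the jack's table, with the yellow channel lying on it, is level with the tongue of the pointer on the column. Do not wind past the pointer, force the shaft, or disturb the pointer, the channel or the other things on the bench. Let go at the end and leave the crank on the shaft.

Things in the scene. Friction and masses are not known exactly. Their poses are not given: they have to be found in the camera images.
- crank: Loose crank, 0.23 kg. Steel hub 30 x 30 x 44 mm standing on its open end; origin: centre of the hub's underside, z up. A flat arm (16 mm wide, 8 thick, top flush with the hub's) leaves the hub's top along +x to an upright black grip 80 mm from the hub's axis. Grasp the hub from above on its two faces that look along y. Square socket in the underside, 15.6 mm wide (0.8 mm play a side), 33 mm deep.
- grip_mid (a point): Middle of the crank's black plastic grip: upright spool 25 mm in diameter (23 mm at the waist) and 46 mm tall, spinning freely about its vertical axis, 80 mm from the hub's axis; this point is 68 mm above the hub's underside.
- jack: Jack's base, fixed to the bench: plate 90 mm (x) by 260 mm (y +43 to -217 mm). Origin on the bench at the nominal shaft axis, under the grey gear head (64 x 64 mm, cap at 78 mm height) that bears the upright drive shaft; towards the jack's -y stand the lifting table (90 x 80 mm, centre 125 mm off) and the gauge column (198 mm off, 110 mm tall).
- shaft_seat (a point): Nominal centre, 81 mm up, of the round shoulder at the foot of the square shaft; fixed to the base, same axes. The gear head is bolted through slotted holes: the true shaft axis is off by up to 3.5 mm each in x and y, to be found by feel. A fully fitted hub stands on the shoulder. Shaft 14 mm wide, ends 27 mm above this point; topmost 4 mm stepped in to 11.5 mm. Socket fits in four yaws.
- shaft (a joint): Turn of the jack's drive shaft in rad, growing clockwise seen from above, which raises the table by 10 mm a full turn. At 0 the shaft's flats are square to the jack's x and y. It turns against a friction of 0.08 Nm (1 N at the grip) and stays where it is left; the screw does not run back.
- table_edge (a point): Upper face of the jack's steel table, middle of its edge next to the pointer. The table starts about 50 mm above the bench and can rise 43 mm.
- pointer_tip (a point): Tip of the pointer's flat tongue, on its upper face, 5 mm beside the table's edge. The pointer is a dark collar that slides stiffly on the gauge column. The table is right when its upper face has the height of this point, 9 to 20 mm above where the table starts.
- yellow_channel: Yellow steel channel, 130 x 50 x 28 mm, lying across the jack's table, open side down; the origin is the centre of its underside.
- rivet_box: Loose low plastic box of rivets, 152 x 107 x 65 mm; bystander.
- lock_core_3: Loose lock core with key, 22 x 93 x 14 mm; bystander.
- pliers: Loose pliers with red handles, 52 x 182 x 12 mm; bystander.
- spanner: Loose spanner, 24 x 172 x 8 mm; bystander.
- chuck_key: Loose chuck key, 56 x 60 x 17 mm; bystander.

How it is judged (in metres and radians):
On the way, in this order (a step that is already met when the one before it is completed fails the run):
1. the crank is fitted on the shaft, its hub down on the shoulder (within 4 mm) (horizontal distance between crank and shaft_seat below 0.007 m and z of crank in the frame of shaft_seat below 0.004 m and angle between crank's own z axis and vertical below 0.15 rad), for 0.2 s.
2. the table has been wound up level with the pointer (within 2.5 mm), the crank still on the shaft (z of table_edge in the frame of pointer_tip between -0.0025 and 0.0025 m and horizontal distance between crank and shaft_seat below 0.008 m and z of crank in the frame of shaft_seat below 0.008 m and angle between crank's own z axis and vertical below 0.15 rad), for 0.2 s.
At the end, for the whole second after the job is handed in: The table's upper face is within 2.5 mm of the pointer's height, the crank stands at rest on the shaft (hub within 8 mm of the shoulder), and the channel lies flat on the table within about 25 mm of where it lay (all of step 2 and x of yellow_channel in the frame of jack between -0.03 and 0.03 m and y of yellow_channel in the frame of jack between -0.15 and -0.1 m and z of yellow_channel in the frame of table_edge between -0.004 and 0.004 m and angle between yellow_channel's own z axis and vertical below 0.1 rad and velocity of joint shaft between -0.05 and 0.05 rad/s and linear speed of crank below 0.02 m/s); the robot touches nothing.
It fails at once if crank and shaft press on each other with more than 60 N (contact force between crank and shaft above 60 N).
It fails at once if the table is wound more than 5 mm past the pointer (z of table_edge in the frame of pointer_tip above 0.005 m).
It fails at once if the table is raised without the crank on the shaft (distance of table_edge from where it was at the start of the episode above 0.006 m and not (horizontal distance between crank and shaft_seat below 0.01 m and z of crank in the frame of shaft_seat below 0.012 m and angle between crank's own z axis and vertical below 0.15 rad)).
It fails at once if the pointer is shifted more than 3 mm (distance of pointer_tip from where it was at the start of the episode above 0.003 m).
It fails at once if a bystander is pushed more than 30 mm (distance of any of rivet_box, lock_core_3, pliers, spanner, chuck_key from where it was at the start of the episode above 0.03 m).
It also fails if it takes over 72 s, if anything falls off the work surface, if the arm or the gripper's body presses on something with over 40 N, if the wrist force passes 120 N, or if a joint passes its speed limit or range.

## Robot

A 6-joint arm with a two-finger parallel gripper is mounted at the origin on a cart in front of the work surface, level with it; the furniture and walls round the work are solid. World frame = base frame: x ahead of the robot, y to its left, z up, the work surface at z = 0. Lengths are in mm, angles in rad, forces in N, time in s.
With the tool pointing down it reaches from about 350 to 875 mm from the base axis. Payload 4.2 kg.
Tool frame: the origin (TCP) lies midway between the tips of the shut fingers; the grasp point (between the pads) lies 19 mm behind it (arm.grip_depth is the distance from the TCP to the grasp point, in mm); z points along the fingers, x is the direction in which the jaws open and shut, and the axes are right-handed (so a half turn about z gives the same grasp; the last joint's range is limited). The gripper opens to 85 mm and grips with 20 to 120 N. Pads are 22 mm wide; open, the fingers measure 114 mm over their backs; the gripper's body (76 mm by 85 mm) begins 54 mm behind the grasp point. The pads swing forward as they close: fully open they stand 13 mm farther back than shut.
Start: joints at [-0.904, 0.385, 0.008, 0, -1.194, -0.259], TCP at [247.882, -573.719, 231.312] pointing down, gripper open.
Joint ranges: [-3.14, 3.14], [-1.21, 2.06], [-1.07, 1.41], [-3.16, 2.05], [-2.99, -0.16], [-3.1, 3.1]. Speed limits (rad/s): [2.79, 2.79, 3.14, 3.14, 3.14, 3.14].

## Interface

Orientations are given as a unit quaternion [x, y, z, w].
In Python, from bench import arm, eyes, find_in, silhouettes gives the robot as it stands. The module is installed in compiled form; this text tells all that it offers.
- The arm moves only by the tool play_rows, never from a script. Its arguments are lists of equal length, an entry for each row: "offset": the shift along the world's x, y, z in mm, a list of three; "turn": the turn about the world's z in rad. In form: {"offset": [[x, y, z], ...], "turn": [turn, ...]}. A call has 1 to 12 rows; each row shifts and turns the pose as measured when the row begins; what a row does not reach is not made up. A row lasts 1/10 s, in which the tool goes at most 50 mm and 8.59 degrees, less where a joint would pass 70% of its speed; a pose out of reach is approached as far as the arm can. A call is refused whole if a number of a shift passes 50 or a number of a turn 0.15, either way. A call with a gripper value outside its range is refused whole. "grip" is the gripper's target within -1 to 1 (fully open at 1, half-way at 0, shut at -1), set as the call begins (left out, the last holds). The fingers move at their own pace and stop on an object; the grip force is fixed at half the most. Time passes only in rows, so rows that do not move let the fingers close. It gives the time, the measured TCP pose, the force and the opening at its end, in the units of the state.
- arm.read_state(): the state, without advancing time (a new reading comes with each control period).
- eyes.get_image(name): name is "scene" or "top" or "wrist"; returns (picture, depth): 420x560x3 uint8, red, green, blue; 420x560 float32, mm along the optical axis (not along the pixel's ray), 0 where there is no reading.
- eyes.camera_params(name): a dict with "camera_matrix" (3x3 intrinsics, pixels), "camera_from_world" (4x4, takes a point from world to camera coordinates). Camera axes: x right, y down, z forward; pixel columns grow to the right and rows downward; lengths in mm; the calibration is good to about 2 mm. A picture is of the moment at which its call begins: read the wrist's pose just before it. camera_params takes no time and is no camera call; for the wrist camera it gives the pose at the moment of the call.
- arm.job_done(): hands the job in, once; it reports no verdict.
Trained networks look in the newest picture that a camera, given by its name, has taken for a name from the list of things; names that differ only in an ending like _2 or _b are one class to them, and where a whole thing is asked for, a point or a joint stands for the part that bears it (a point fixed in the world has none). Each returns a list of dicts, best first, with "score" (0 to 1); they miss things now and then, are a little off and sometimes report something else, mostly with a low value. They report only what shows in the picture. A call takes as long as a camera call.
- find_in(camera, query): "bbox" ([centre column, centre row, width, height] in pixels, round what is visible of it).
- silhouettes(camera, query): "mask" (420x560 bool, what is visible of it) and "bbox" ([centre column, centre row, width, height] in pixels, round what is visible of it).
The state is a dict: "clock": time; "joints": joint angles; "joint_vel": joint speeds; "joint_efforts": joint torques, N m; "position": TCP position; "ee_rot": TCP orientation; "contact_force": force on the tool from outside, world axes, zero at the start; "wrist_torque": the same for the moment, N m; "gripper_width": finger opening in mm.
Only numpy, scipy, OpenCV 4.12 (cv2) and the standard library are available. Lean on these libraries where they do the work, as an engineer would, in place of code of your own. Each camera call takes 0.05 s, during which the arm holds its last target. There are 200 camera calls.

## Working session

There is one attempt and no reset: what is moved stays moved. The work goes in short steps, Python scripts to look and compute and a tool call to move; the robot and the scene stay as the last step left them, time stands still between calls to the robot, and variables do not carry over. Pictures are saved under pics/ and viewed, on a budget of 10 in all, crops included, one or two more only if the job needs it, and the job is handed in when it is done.

Besides the shell and the picture viewer there is one more tool, called in YAML: its name, and indented under it one key for each argument. play_rows: Moves the arm, as the interface text tells. Its arguments: {"type":"object","properties":{"offset":{"type":"array","items":{"type":"array","items":{"type":"number"}}},"turn":{"type":"array","items":{"type":"number"}},"grip":{"type":"number"}},"required":["offset","turn"]}

```bash
mkdir -p pics; cat > h.py <<'E'
import numpy as np, cv2
from bench import arm, eyes, find_in, silhouettes
def pts(name, depth, mask=None):
    P=eyes.camera_params(name);K=P["camera_matrix"];T=np.linalg.inv(P["camera_from_world"])
    v,u=np.nonzero((depth>0)&(mask if mask is not None else True))
    z=depth[v,u]; c=np.stack([(u-K[0,2])/K[0,0]*z,(v-K[1,2])/K[1,1]*z,z,np.ones_like(z)])
    return (T@c)[:3].T,u,v
def save(n,im): cv2.imwrite("pics/"+n,cv2.cvtColor(im,cv2.COLOR_RGB2BGR))
E
python3 - <<'E'
from h import *
print(arm.read_state())
ims=[]
for n in ("scene","top"):
    im,d=eyes.get_image(n); save(n+"0.png",im)
    for q in ("crank","grip_mid","jack","shaft","table_edge","pointer_tip","yellow_channel"):
        r=silhouettes(n,q)
        for x in r[:1]:
            p,_,_=pts(n,d,x["mask"])
            print(n,q,round(x["score"],2),np.round(x["bbox"]),np.round(np.percentile(p,[2,50,98],axis=0)).tolist() if len(p) else None)
E
```

```text
{'clock': 0.0, 'joints': array([-9.04407800e-01,  3.85535644e-01,  6.61727247e-03, -4.86750270e-04,
       -1.19401392e+00, -2.58590924e-01]), 'joint_vel': array([ 7.74609351e-05,  3.87308383e-05,  1.49147589e-03,  3.49740774e-04,
        6.35183362e-04, -3.60189925e-04]), 'joint_efforts': array([ 9.89350929e-05, -3.92294669e+01,  1.88401634e+01,  4.18608695e+00,
       -4.65695135e-03, -9.37217322e-06]), 'position': array([ 247.63993034, -573.2010155 ,  230.23268806]), 'ee_rot': array([ 5.49352180e-01,  8.35590205e-01,  5.53414967e-04, -9.41004276e-04]), 'contact_force': array([-0.26474159, -0.29948431,  0.06442033]), 'wrist_torque': array([ 0.01628694, -0.07320885, -0.01316653]), 'gripper_width': 85.08761265696187}
scene crank 0.64 [338. 193.  17.  18.] [[472.0, -157.0, 4.0], [487.0, -112.0, 45.0], [511.0, -51.0, 90.0]]
scene jack 0.85 [290. 244.  88.  64.] [[402.0, 32.0, 4.0], [466.0, 150.0, 12.0], [550.0, 270.0, 73.0]]
scene shaft 0.74 [330. 196.   6.  15.] [[472.0, -73.0, 44.0], [479.0, -58.0, 75.0], [496.0, -51.0, 92.0]]
scene table_edge 0.61 [303. 238.  37.  25.] [[412.0, 82.0
[... 213 characters left out ...]
398.0, 65.0, 52.0], [456.0, 114.0, 78.0], [518.0, 160.0, 83.0]]
top crank 0.54 [357. 225.  36.  16.] [[474.0, -158.0, 0.0], [491.0, -121.0, 45.0], [512.0, -57.0, 93.0]]
top jack 0.9 [272. 233.  94.  60.] [[404.0, 20.0, 6.0], [472.0, 139.0, 15.0], [553.0, 263.0, 66.0]]
top shaft 0.55 [242. 218.  10.   8.] [[500.0, 205.0, 76.0], [512.0, 218.0, 82.0], [529.0, 233.0, 111.0]]
top table_edge 0.51 [283. 236.  30.  37.] [[417.0, 68.0, 46.0], [470.0, 124.0, 52.0], [516.0, 154.0, 57.0]]
top pointer_tip 0.5 [305. 246.  20.  12.] [[429.0, 24.0, 10.0], [436.0, 43.0, 64.0], [449.0, 59.0, 108.0]]
top yellow_channel 0.71 [283. 240.  38.  49.] [[403.0, 59.0, 72.0], [458.0, 106.0, 79.0], [514.0, 153.0, 86.0]]
```

```bash
python3 - <<'E'
import cv2,numpy as np
t=cv2.imread("pics/top0.png");s=cv2.imread("pics/scene0.png")
a=cv2.resize(t[180:300,210:410],(800,480),interpolation=cv2.INTER_CUBIC)
cv2.imwrite("pics/topc.png",a)
E
```

```text
(no output)
```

View pics/topc.png

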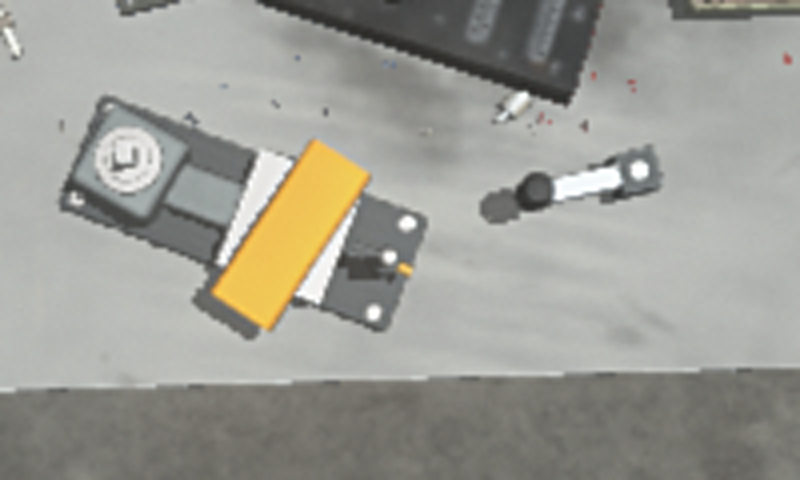

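View pics/scene0.png

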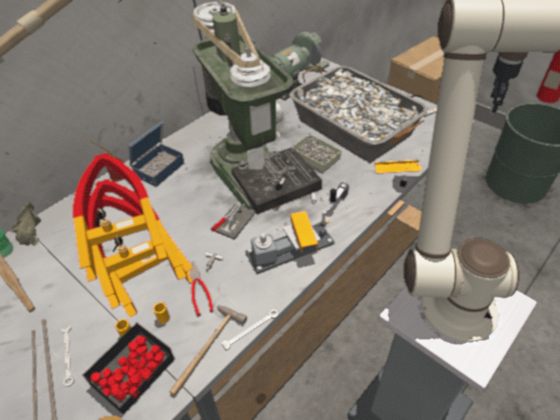

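The top crop shows the jack: gear head with shaft at crop (125,160), channel at (290,235), and column with pointer at (375,262). The crank's hub is at (640,170) and its grip at (535,190). The scene view agrees and shows nothing close to either one. Next I'll move above the crank.

play_rows:
  offset:
    - [23,41,7]
    - [23,41,7]
    - [23,41,7]
    - [23,41,7]
    - [23,41,7]
    - [23,41,7]
    - [23,41,7]
    - [23,41,7]
    - [23,41,7]
    - [23,41,7]
    - [0,0,0]
    - [0,0,0]
  turn: [0.124,0.124,0.124,0.124,0.124,0.124,0.124,0.124,0.124,0.124,0.124,0]

```text
clock: 2.0
position: [483.4, -146.6, 304.2]
ee_rot: [-0.127, 0.992, -0.001, 0.003]
contact_force: [-1.9, -0.0, 0.3]
gripper_width: 85.6
```

```bash
python3 - <<'E'
from h import *
s=arm.read_state();print(s["position"],s["ee_rot"],s["contact_force"])
im,d=eyes.get_image("wrist");save("w1.png",im);np.savez("w1.npz",d=d)
P=eyes.camera_params("wrist");T=np.linalg.inv(P["camera_from_world"]);print(T[:3,3],T[:3,2],P["camera_matrix"][0])
for q in ("crank","grip_mid","shaft","table_edge","pointer_tip","yellow_channel","jack"):
    for x in silhouettes("wrist",q)[:1]:
        p,_,_=pts("wrist",d,x["mask"]); print(q,round(x["score"],2),np.round(x["bbox"]),np.round(np.percentile(p,[2,50,98],axis=0)).tolist() if len(p) else 0)
E
```

```text
[ 483.37186408 -146.64900093  304.24183479] [-0.12723892  0.9918675  -0.00107209  0.00282147] [-1.8722996  -0.01559402  0.2595171 ]
[ 501.53689505 -220.57491478  447.80132243] [-0.07002336  0.28846883 -0.95492537] [375.969238     0.         277.14312535]
crank 0.92 [264. 200.  32. 114.] [[474.0, -161.0, 10.0], [491.0, -113.0, 45.0], [513.0, -60.0, 92.0]]
grip_mid 0.57 [260. 239.  22.  33.] [[472.0, -79.0, 51.0], [483.0, -74.0, 88.0], [493.0, -59.0, 92.0]]
table_edge 0.87 [242. 348.  93.  60.] [[413.0, 54.0, 16.0], [453.0, 83.0, 51.0], [520.0, 138.0, 53.0]]
pointer_tip 0.78 [274. 329.  20.  27.] [[430.0, 22.0, 56.0], [442.0, 36.0, 64.0], [448.0, 60.0, 66.0]]
jack 0.58 [236. 337. 147. 128.] [[401.0, 13.0, 5.0], [462.0, 63.0, 13.0], [550.0, 205.0, 98.0]]
```

View pics/w1.png

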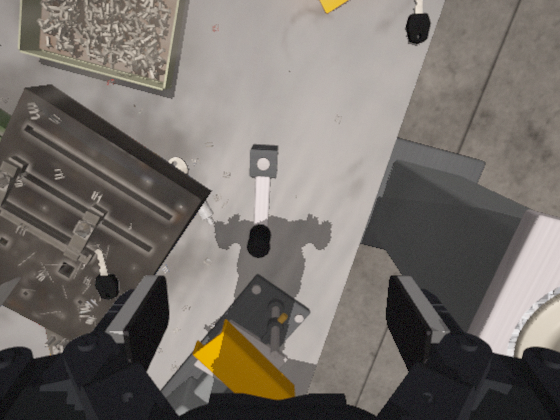

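The hub top is at about pixel (263,163), the arm runs down to the grip at (259,240), and the table, channel and pointer (276,320) are below. Now I'll fit the crank and jack geometry.

```bash
python3 - <<'E'
from h import *
for n in ("wrist","top"):
    im,d=eyes.get_image(n)
    p,u,v=pts(n,d)
    m=silhouettes(n,"crank")[0]["mask"]; m=cv2.dilate(m.astype(np.uint8),np.ones((5,5)))>0
    c,_,_=pts(n,d,m)
    g=c[(c[:,2]>86)&(c[:,2]<98)]; h=c[(c[:,2]>38)&(c[:,2]<49)]
    print(n,"grip top",g.mean(0),len(g))
    # hub: points of the top far from grip (>60)
    gr=g.mean(0)[:2]; r=np.hypot(*(h[:,:2]-gr).T); hh=h[r>64]
    rect=cv2.minAreaRect(hh[:,:2].astype(np.float32)); print("hub",rect,hh[:,2].mean(),len(hh))
    arm_=h[(r>15)&(r<60)]; print("arm centroid",arm_.mean(0)); 
    q=arm_[:,:2]-arm_[:,:2].mean(0); w,V=np.linalg.eigh(q.T@q);print("arm dir deg",np.degrees(np.arctan2(V[1,1],V[0,1])))
    # jack
    k=(p[:,0]>380)&(p[:,0]<580)&(p[:,1]>-10)&(p[:,1]<290)
    for lo,hi in ((74,80.5),(8,18),(100,114)):
        s=p[k&(p[:,2]>lo)&(p[:,2]<hi)]
        if len(s)>20: print(lo,len(s),s.mean(0),cv2.minAreaRect(s[:,:2].astype(np.float32)))
E
```

```text
wrist grip top [483.37354284 -66.63205876  90.54835359] 380
hub ((499.2536315917969, -143.71334838867188), (29.89124298095703, 29.527395248413086), 11.340965270996094) 44.80306637502536 762
arm centroid [ 490.81839214 -103.22188342   44.33603932]
arm dir deg 101.65276688841995
74 2463 [467.85772065  93.20440381  79.22509693] ((464.29058837890625, 90.82212829589844), (118.29174041748047, 93.67369079589844), 14.72114372253418)
8 3465 [468.94701776  79.97276512  12.31239185] ((475.4322204589844, 131.0136260986328), (234.29757690429688, 89.65177917480469), 67.35838317871094)
100 107 [438.23430192  39.30743643 107.65109702] ((437.90997314453125, 40.608726501464844), (9.634106636047363, 8.866107940673828), 76.93020629882812)
top grip top [nan nan nan] 0
hub ((0.0, 0.0), (0.0, 0.0), 0.0) nan 0
arm centroid [nan nan nan]
arm dir deg 90.0
74 620 [468.56978721 128.9618268   78.01773605] ((488.3905944824219, 134.72055053710938), (212.20626831054688, 132.46768188476562), 43.633670806884766)
8 910 [471.44249668 127.12651775  12.31471202] ((478.54071044921875, 144.5464630126953), (269.2027587890625, 187.82220458984375), 86.28190612792969)
100 36 [490.83094793 164.10580177 107.76926388] ((478.2502746582031, 130.20944213867188), (205.89537048339844, 14.540908813476562), 67.80469512939453)<stdin>:8: RuntimeWarning: Mean of empty slice.
  ret = um.true_divide(
<stdin>:10: RuntimeWarning: Mean of empty slice.
<stdin>:11: RuntimeWarning: Mean of empty slice.
  ret = ret.dtype.type(ret / rcount)
<stdin>:12: RuntimeWarning: Mean of empty slice.
<stdin>:13: RuntimeWarning: Mean of empty slice.
```

play_rows:
  offset:
    - [4,1,-30]
    - [4,1,-30]
    - [4,1,-30]
    - [4,0,-30]
    - [0,0,-30]
    - [0,0,-30]
    - [0,0,-20]
    - [0,0,0]
    - [0,0,0]
  turn: [-0.027,-0.027,0,0,0,0,0,0,0]

```text
clock: 3.5
position: [500.3, -146.7, 100.0]
ee_rot: [-0.096, 0.995, -0.003, 0.006]
contact_force: [0.9, 0.4, -0.1]
gripper_width: 85.5
```

```bash
python3 - <<'E'
from h import *
s=arm.read_state();print(s["position"],s["ee_rot"],s["contact_force"])
im,d=eyes.get_image("wrist");save("w2.png",im)
m=silhouettes("wrist","crank")
m=cv2.dilate(m[0]["mask"].astype(np.uint8),np.ones((5,5)))>0
c,_,_=pts("wrist",d,m)
g=c[(c[:,2]>86)&(c[:,2]<98)]; h=c[(c[:,2]>38)&(c[:,2]<49)]
gr=g.mean(0)[:2];print(gr,len(g)); r=np.hypot(*(h[:,:2]-gr).T)
hh=h[r>64];print(cv2.minAreaRect(hh[:,:2].astype(np.float32)),len(hh))
a=h[(r>15)&(r<60),:2];q=a-a.mean(0);w,V=np.linalg.eigh(q.T@q);print(a.mean(0),np.degrees(np.arctan2(V[1,1],V[0,1])))
E
```

```text
[ 500.33508006 -146.66784414   99.98822426] [-0.0961429   0.99534371 -0.00257117  0.00639057] [ 0.8629273   0.40151667 -0.07149845]
[486.14943432 -75.10287027] 232
((500.6705322265625, -147.42552185058594), (30.005891799926758, 22.49187660217285), 10.703848838806152) 2034
[ 493.63001076 -113.59529442] 102.32887321735865
```

play_rows:
  offset:
    - [-0.5,2,-25]
    - [0,0,-25]
    - [0,0,-20]
    - [0,0,-10]
    - [0,0,-4]
    - [0,0,0]
  turn: [0,0,0,0,0,0]

```text
clock: 4.2
position: [508.2, -144.8, 23.5]
ee_rot: [-0.097, 0.995, -0.004, 0.018]
contact_force: [0.7, -0.6, -0.4]
gripper_width: 85.4
```

play_rows:
  offset:
    - [0,0,0]
    - [0,0,0]
    - [0,0,0]
    - [0,0,0]
    - [0,0,0]
    - [0,0,0]
    - [0,0,0]
    - [0,0,0]
  turn: [0,0,0,0,0,0,0,0]
  grip: -1

```text
clock: 5.0
position: [508.5, -145.1, 26.8]
ee_rot: [-0.097, 0.995, -0.004, 0.019]
contact_force: [0.0, -0.8, 0.9]
gripper_width: 29.1
```

```bash
python3 - <<'E'
from h import *
s=arm.read_state();print(s)
im,d=eyes.get_image("wrist");save("w3.png",im)
E
```

```text
{'clock': 5.0, 'joints': array([ 0.03260184,  0.45404406, -0.50367328,  0.01124961, -0.57423457,
        0.15225277]), 'joint_vel': array([-0.00102988, -0.0018228 ,  0.00139125, -0.00023478, -0.00112528,
        0.00090718]), 'joint_efforts': array([ 1.51193524e-01, -3.54224396e+01,  1.21669784e+01,  2.61886552e+00,
        3.62456683e-01, -2.85006099e-03]), 'position': array([ 508.50587498, -145.11082828,   26.84763423]), 'ee_rot': array([-0.09691937,  0.99509777, -0.004302  ,  0.0191978 ]), 'contact_force': array([ 0.01268124, -0.79411319,  0.88670492]), 'wrist_torque': array([-0.03911022,  0.38483764, -0.0242419 ]), 'gripper_width': 29.084315304258872}
```

View pics/w3.png

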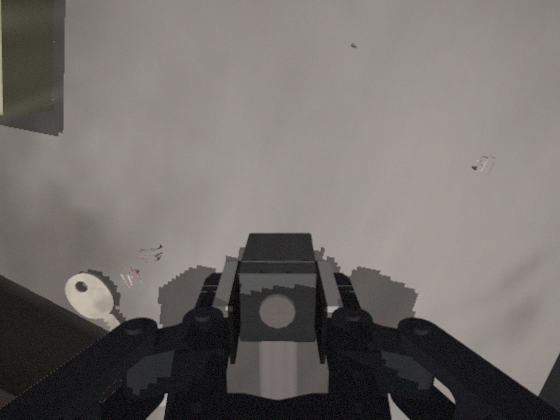

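play_rows:
  offset:
    - [0,0,0]
    - [0,0,0]
    - [0,0,0]
    - [0,0,0]
    - [0,0,0]
    - [0,0,0]
  turn: [0,0,0,0,0,0]
  grip: 0.2

```text
clock: 5.65
position: [510.2, -144.9, 27.3]
ee_rot: [-0.097, 0.995, -0.004, 0.021]
contact_force: [0.8, 0.4, 0.2]
gripper_width: 51.1
```

play_rows:
  offset:
    - [0,0,-4]
    - [0,0,-4]
    - [0,0,-4]
    - [0,0,-3]
    - [0,0,0]
    - [0,0,0]
  turn: [0,0,0,0,0,0]

```text
clock: 6.25
position: [509.9, -145.0, 10.3]
ee_rot: [-0.097, 0.995, -0.004, 0.02]
contact_force: [0.0, 0.8, -0.0]
gripper_width: 51.6
```

play_rows:
  offset:
    - [0,0,25]
    - [0,0,25]
    - [0,0,10]
    - [0,0,0]
    - [0,0,0]
  turn: [0,0,0,0,0]

```text
clock: 6.75
position: [508.8, -144.9, 71.0]
ee_rot: [-0.097, 0.995, -0.004, 0.019]
contact_force: [-0.4, 1.4, 0.1]
gripper_width: 51.2
```

play_rows:
  offset:
    - [-40,0,0]
    - [-40,0,0]
    - [0,0,0]
    - [0,0,0]
  turn: [0,0,0,0]

```text
clock: 7.15
position: [424.1, -144.8, 67.0]
ee_rot: [-0.097, 0.995, -0.004, 0.016]
contact_force: [0.2, 1.1, 1.2]
gripper_width: 51.4
```

play_rows:
  offset:
    - [10,0,0]
    - [10,0,0]
    - [10,0,0]
    - [10,0,0]
    - [10,0,0]
    - [10,0,0]
    - [10,0,0]
    - [0,0,0]
  turn: [0,0,0,0,0,0,0,0]

```text
clock: 7.95
position: [505.3, -144.7, 65.4]
ee_rot: [-0.097, 0.995, -0.004, 0.016]
contact_force: [-0.1, -0.1, 0.6]
gripper_width: 51.4
```

play_rows:
  offset:
    - [-50,0,0]
    - [-50,0,0]
    - [0,0,0]
    - [20,0,0]
    - [20,0,0]
    - [20,0,0]
    - [20,0,0]
    - [-50,0,0]
    - [-50,0,0]
    - [0,0,0]
    - [0,0,0]
  turn: [0,0,0,0,0,0,0,0,0,0,0]

```text
clock: 9.05
position: [381.2, -144.8, 63.5]
ee_rot: [-0.097, 0.995, -0.004, 0.013]
contact_force: [0.4, -0.5, -0.5]
gripper_width: 51.3
```

```bash
python3 - <<'E'
from h import *
s=arm.read_state();print(s["position"],s["ee_rot"])
im,d=eyes.get_image("wrist")
for q in("crank","grip_mid"):
  for x in silhouettes("wrist",q)[:1]:
    c,_,_=pts("wrist",d,x["mask"]);print(q,x["bbox"],x["score"],np.percentile(c,[2,50,98],axis=0).round())
m=silhouettes("wrist","crank")[0]["mask"]
c,_,_=pts("wrist",d,cv2.dilate(m.astype(np.uint8),np.ones((5,5)))>0)
h=c[(c[:,2]>38)&(c[:,2]<49)];y0=np.percentile(h[:,1],1)
hh=h[h[:,1]<y0+26];print(cv2.minAreaRect(hh[:,:2].astype(np.float32)),len(hh))
a=h[h[:,1]>y0+38][:,:2];q=a-a.mean(0);w,V=np.linalg.eigh(q.T@q);print(a.mean(0),np.degrees(np.arctan2(V[1,1],V[0,1])))
E
```

```text
[ 381.23325401 -144.7806122    63.52513   ] [-0.09664323  0.99522234 -0.00379568  0.01334852]
crank [47.4, 278.3, 89.7, 226.4] 0.66 [[ 486. -158.    4.]
 [ 495. -133.   44.]
 [ 514.  -73.   68.]]
grip_mid [26.2, 367.2, 50.1, 46.3] 0.88 [[486. -76.  47.]
 [491. -74.  60.]
 [500. -71.  76.]]
((503.5174865722656, -144.20785522460938), (24.077835083007812, 27.85824966430664), 8.139272689819336) 2821
[496.6063855  -96.44852203] 103.28945568370133
```

play_rows:
  offset:
    - [15,0,0]
    - [15,0,0]
    - [15,0,0]
    - [15,0,0]
    - [15,0,0]
    - [15,0,0]
    - [15,0,0]
    - [12,0,0]
    - [0,0,0]
    - [0,0,0]
  turn: [0,0,0,0,0,0,0,0,0,0]
  grip: 0.5

```text
clock: 10.25
position: [512.8, -144.5, 62.6]
ee_rot: [-0.097, 0.995, -0.004, 0.016]
contact_force: [-0.3, 0.0, -0.3]
gripper_width: 63.9
```

play_rows:
  offset:
    - [0,0.5,-6]
    - [0,0,-6]
    - [0,0,-6]
    - [0,0,-6]
    - [0,0,-6]
    - [0,0,-6]
    - [0,0,-5]
    - [0,0,0]
    - [0,0,0]
  turn: [0,0,0,0,0,0,0,0,0]

```text
clock: 11.15
position: [509.9, -143.9, 17.0]
ee_rot: [-0.097, 0.995, -0.004, 0.014]
contact_force: [0.3, -0.5, 0.8]
gripper_width: 64.0
```

play_rows:
  offset:
    - [-2,0,-3]
    - [-1,0,-2]
    - [0,0,0]
    - [0,0,0]
  turn: [0,0,0,0]

```text
clock: 11.55
position: [507.2, -144.0, 12.3]
ee_rot: [-0.097, 0.995, -0.004, 0.015]
contact_force: [-0.8, 0.2, 0.6]
gripper_width: 64.1
```

play_rows:
  offset:
    - [0,0,0]
    - [0,0,0]
    - [0,0,0]
    - [0,0,0]
    - [0,0,0]
    - [0,0,0]
    - [0,0,0]
  turn: [0,0,0,0,0,0,0]
  grip: -1

```text
clock: 12.25
position: [507.8, -144.0, 12.9]
ee_rot: [-0.097, 0.995, -0.004, 0.015]
contact_force: [0.6, -0.4, 0.3]
gripper_width: 29.2
```

play_rows:
  offset:
    - [0,0,8]
    - [0,0,15]
    - [0,0,15]
    - [0,0,15]
    - [0,0,15]
    - [0,0,15]
    - [0,0,15]
    - [0,0,15]
    - [0,0,15]
    - [0,0,15]
    - [0,0,0]
    - [0,0,0]
  turn: [0,0,0,0,0,0,0,0,0,0,0,0]

```text
clock: 13.45
position: [499.3, -143.1, 160.2]
ee_rot: [-0.095, 0.995, -0.002, 0.009]
contact_force: [0.5, 0.8, -3.8]
gripper_width: 29.2
```

play_rows:
  offset:
    - [0,15,0]
    - [0,25,0]
    - [0,25,0]
    - [0,25,0]
    - [0,25,0]
    - [0,25,0]
    - [0,25,0]
    - [0,20,0]
    - [0,10,0]
    - [0,0,0]
    - [0,0,0]
  turn: [-0.058,-0.058,-0.058,-0.058,-0.058,-0.058,-0.058,-0.058,-0.058,0,0]

```text
clock: 14.55
position: [489.5, 57.5, 147.7]
ee_rot: [0.178, 0.984, -0.006, -0.004]
contact_force: [-0.1, 0.6, -3.1]
gripper_width: 29.2
```

```bash
python3 - <<'E'
from h import *
s=arm.read_state();print(s["position"],s["ee_rot"],s["contact_force"])
im,d=eyes.get_image("wrist");save("w4.png",im);np.savez("w4.npz",d=d)
p,u,v=pts("wrist",d)
k=(p[:,0]>380)&(p[:,0]<600)&(p[:,1]>-10)&(p[:,1]<300)
for lo,hi in ((76,84),(8,18),(103,112)):
    s=p[k&(p[:,2]>lo)&(p[:,2]<hi)&((p[:,1]>170) if lo!=8 else True)]
    if len(s)>20: print(lo,len(s),s.mean(0),cv2.minAreaRect(s[:,:2].astype(np.float32)))
for q in ("shaft","table_edge","pointer_tip","yellow_channel"):
    for x in silhouettes("wrist",q)[:1]:
        c,_,_=pts("wrist",d,x["mask"]);print(q,x["score"],np.round(x["bbox"]),np.round(np.percentile(c,[2,50,98],axis=0),1).tolist())
E
```

```text
[489.51660975  57.46175068 147.74863691] [ 0.17760544  0.98407774 -0.00558431 -0.00401519] [-0.0978387   0.58426172 -3.0994584 ]
8 7442 [445.11684049  50.568514    12.63194227] ((442.4501953125, 53.17762756347656), (63.33769607543945, 90.08448028564453), 67.2943344116211)
table_edge 0.67 [340. 224. 134.  35.] [[413.1, 57.7, 46.8], [438.5, 82.6, 52.4], [485.6, 102.2, 53.9]]
pointer_tip 0.82 [344. 169.  32.  72.] [[429.4, 23.3, 58.3], [442.0, 38.8, 65.2], [450.1, 62.4, 66.9]]
yellow_channel 0.6 [360. 268. 205. 115.] [[397.5, 54.9, 57.1], [440.9, 109.2, 80.6], [496.6, 147.5, 82.1]]
```

View pics/w4.png

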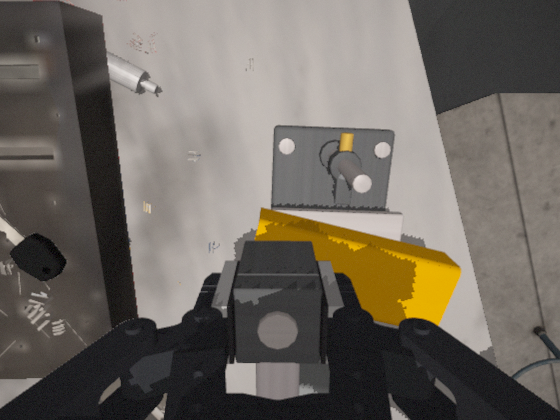

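```bash
python3 - <<'E'
from h import *
d=np.load("w4.npz")["d"]; p,u,v=pts("wrist",d)
a=np.radians(67.3); ex=np.array([np.sin(a),-np.cos(a)]);ey=np.array([np.cos(a),np.sin(a)])
k=(p[:,2]>9)&(p[:,2]<17)&(p[:,0]>380)&(p[:,0]<540)&(p[:,1]>-20)&(p[:,1]<110)
q=p[k][:,:2]; X=q@ex;Y=q@ey
for pc in (0.2,1): print("x range",np.percentile(X,[pc,100-pc]),"ymin",np.percentile(Y,pc))
yb=np.percentile(Y,.5)+217; xb=np.percentile(X,[.5,99.5]).mean()
print("origin",xb*ex+yb*ey)
c=p[(p[:,2]>103)&(p[:,2]<113)&(p[:,0]>425)&(p[:,0]<450)&(p[:,1]>20)&(p[:,1]<60)];print("col",c.mean(0),c.mean(0)[:2]+198*ey)
o=xb*ex+yb*ey
J=np.c_[(p[:,:2]-o)@ex,(p[:,:2]-o)@ey,p[:,2]]
t=J[(abs(J[:,0])<44)&(J[:,1]>-164)&(J[:,1]<-150)&(J[:,2]>45)&(J[:,2]<58)];print("table",len(t),np.percentile(t[:,2],[10,50,90]),t[:,:2].min(0),t[:,:2].max(0))
t=J[(abs(J[:,0])<12)&(J[:,1]>-190)&(J[:,1]<-168)&(J[:,2]>56)&(J[:,2]<75)];print("tongue",len(t),np.percentile(t[:,2],[10,50,90]),t[:,:2].min(0),t[:,:2].max(0))
# top
im,d=eyes.get_image("top"); save("t2.png",im); p,u,v=pts("top",d)
J=np.c_[(p[:,:2]-o)@ex,(p[:,:2]-o)@ey,p[:,2]]
n=(abs(J[:,0])<60)&(abs(J[:,1])<60)
for lo,hi in((101,114),(76,86),(68,78)):
    s=J[n&(J[:,2]>lo)&(J[:,2]<hi)];print(lo,len(s),s.mean(0) if len(s) else 0,(s.min(0),s.max(0)) if len(s) else 0)
E
```

```text
x range [344.18043362 433.46046505] ymin 188.59619043365518
x range [344.97860564 432.89217464] ymin 188.90506502313812
origin [515.33959002 224.19878456]
col [439.04962271  40.60183727 110.25123784] [515.45901909 223.26437898]
table 1646 [52.13057657 53.01730874 54.42488559] [ -43.98241221 -163.99738366] [  37.79611238 -150.00753912]
tongue 375 [64.85803063 65.68641136 66.56514805] [  -5.23839699 -189.96161064] [   4.94385784 -174.47447017]
101 0 0 0
76 27 [11.49651626  8.34385975 80.10923549] (array([-3.87978488, -0.59558554, 76.41003738]), array([27.33107012, 17.7427142 , 84.79724607]))
68 62 [17.90701924 13.46761532 71.75259935] (array([-8.64246586, -7.71299811, 68.01962777]), array([33.67395663, 25.41353894, 77.78707681]))
```

```bash
python3 - <<'E'
from h import *
P=eyes.camera_params("top");K=P["camera_matrix"];T=np.linalg.inv(P["camera_from_world"])
def at(u,v,z):
    r=T[:3,:3]@np.array([(u-K[0,2])/K[0,0],(v-K[1,2])/K[1,1],1]);return (T[:3,3]+r*(z-T[2,3])/r[2])[:2]
im=cv2.imread("pics/top0.png",0)
print(im[209:230,229:256])
w=(im[209:230,229:256]>175);v,u=np.nonzero(w);u=u+229;v=v+209;print(w.sum(),u.mean(),v.mean(),(u.min()+u.max())/2,(v.min()+v.max())/2,"ring@81",at((u.min()+u.max())/2,(v.min()+v.max())/2,81))
print(T[:3,3])
cv2.imwrite("pics/ring.png",cv2.resize(cv2.imread("pics/top0.png")[203:237,223:263],(640,544),interpolation=cv2.INTER_NEAREST))
for uu,vv in((240,218),(241,219)):print(at(uu,vv,108))
E
```

```text
[[182 184 185 174 119 107 107 124 147 158 159 159 161 157 149 138 114  99
  102 106 115 119 128 162 188 190 177]
 [182 185 180 143 100  97  99 138 157 159 157 158 158 159 159 157 147 135
  110  99 102 101 105 115 137 161 160]
 [182 185 173 100  93  89 129 150 155 157 162 168 170 166 159 164 163 154
  144 130 102  97 102 104 111 115 116]
 [183 186 174  99  97 104 141 152 150 182 213 214 214 213 212 216 194 161
  159 153 138 122 101 106 106 106 105]
 [184 182 150 101  91 136 149 163 210 216 218 218 219 217 220 222 221 215
  180 163 161 151 140 117 104 105 107]
 [183 170 109 102 110 142 164 214 222 213 192 181 198 202 204 215 221 226
  221 185 162 165 162 151 134 110 103]
 [175 138  95  97 134 167 209 218 212 187 221 223 226 226 226 226 220 224
  228 218 156 163 168 165 157 146 130]
 [162  94  98 127 148 165 211 211 207 188 218 224 231 236 212 225 226 224
  225 227 195 163 165 167 169 167 154]
 [165  97 102 142 170 210 218 214 223 198 226 222 227 227 149 183 232 225
  202 231 224 140 163 169 171 167 153]
 [141  93 132 151 158 218 221 216 209 160 228 223 227 229 137 170 231 224
  193 232
[... 762 characters left out ...]
201 222 220 229 231
  218 138 160 160 133  91 109 152 161]
 [ 76  87 116 139 153 159 153 144 190 223 225 221 223 226 231 231 223 174
  149 158 167 148 101  94 135 156 157]
 [ 75  71  78  92 125 144 151 153 159 151 189 210 229 230 210 178 157 147
  162 169 155 123  90 121 154 158 156]
 [122 103  72  71  83 101 130 144 155 158 159 122 122 122 129 164 163 166
  168 161 138  96 100 153 162 157 155]
 [137 124  79  69  70  75  85 105 133 148 160 157 159 159 161 169 169 170
  167 146 115  87 118 160 160 158 159]]
209 241.13875598086125 218.5980861244019 242.0 218.0 ring@81 [517.42545717 218.36912896]
[ 352.041822     95.58452248 1378.09326433]
[514.14362393 221.32029208]
[511.28976221 218.60873566]
```

View pics/ring.png

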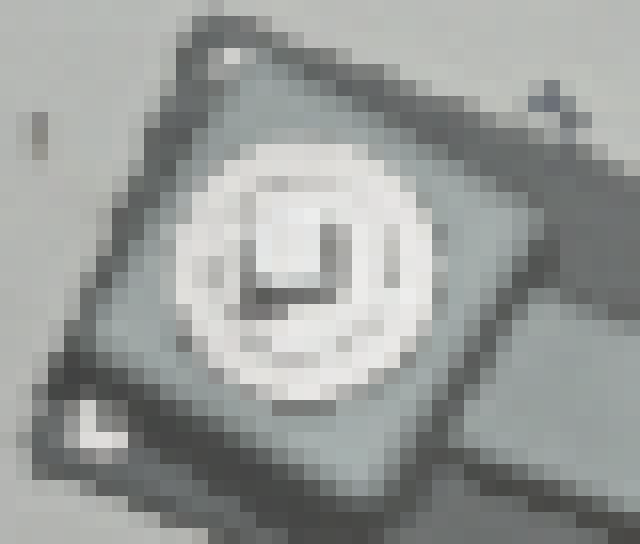

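play_rows:
  offset:
    - [2.5,8,2]
    - [2.5,16,1]
    - [2.5,16,1]
    - [2.5,16,1]
    - [2.5,16,1]
    - [2.5,16,1]
    - [2.5,16,1]
    - [2.5,16,1]
    - [2,16,1]
    - [2,12,0]
    - [0,0,0]
    - [0,0,0]
  turn: [0,0,-0.019,-0.019,0,0,0,0,0,0,0,0]

```text
clock: 16.05
position: [516.7, 219.7, 159.8]
ee_rot: [0.197, 0.98, -0.004, -0.002]
contact_force: [0.3, 0.0, -2.1]
gripper_width: 28.9
```

```bash
cat > st.py <<'E'
from h import *
from scipy.spatial.transform import Rotation as R
s=arm.read_state();M=R.from_quat(s["ee_rot"]).as_matrix()
print(s["clock"],s["position"].round(2),"yaw x",np.degrees(np.arctan2(M[1,0],M[0,0])).round(2),"toolz",M[:,2].round(4),s["contact_force"].round(1),s["wrist_torque"].round(2),s["gripper_width"].round(1))
E
python3 st.py
```

```text
Traceback (most recent call last):
  File "st.py", line 4, in <module>
    print(s["clock"],s["position"].round(2),"yaw x",np.degrees(np.arctan2(M[1,0],M[0,0])).round(2),"toolz",M[:,2].round(4),s["contact_force"].round(1),s["wrist_torque"].round(2),s["gripper_width"].round(1))
                                                                                                                                                                                  ^^^^^^^^^^^^^^^^^^^^^^^^
AttributeError: 'float' object has no attribute 'round'
```

play_rows:
  offset:
    - [-1,1,-6]
    - [-1,1,-6]
    - [0,0,-6]
    - [0,0,-6]
    - [0,0,-5]
    - [0,0,0]
    - [0,0,0]
  turn: [0,0,0,0,0,0,0]

```text
clock: 16.75
position: [513.5, 218.9, 127.3]
ee_rot: [0.199, 0.98, -0.005, -0.003]
contact_force: [-0.2, 1.0, -2.4]
gripper_width: 29.0
```

```bash
sed -i 's/,s\["gripper_width"\].round(1)/,s["gripper_width"]/' st.py; python3 st.py
```

```text
16.75 [513.52 218.94 127.25] yaw x 157.08 toolz [-0.0089 -0.0092 -0.9999] [-0.2  1.  -2.4] [ 0.04 -0.03  0.01] 28.961305484310422
```

play_rows:
  offset:
    - [0.5,1.5,0]
    - [0.5,1.5,0]
    - [0,0,0]
    - [0,0,-2]
    - [0,0,-1]
    - [0,0,0]
  turn: [0,0,0,0,0,0]

```text
clock: 17.35
position: [515.3, 222.8, 125.0]
ee_rot: [0.198, 0.98, -0.005, -0.003]
contact_force: [-0.4, -0.3, -2.6]
gripper_width: 28.9
```

play_rows:
  offset:
    - [0,0,-1]
    - [0,0,-1]
    - [0,0,-1]
    - [0,0,0]
  turn: [0,0,0,0]

```text
clock: 17.75
position: [515.2, 222.6, 121.7]
ee_rot: [0.199, 0.98, -0.005, -0.003]
contact_force: [0.8, 0.3, -3.4]
gripper_width: 29.2
```

play_rows:
  offset:
    - [-0.4,-0.3,-1]
    - [0,0,-1]
    - [0,0,0]
  turn: [0,0,0]

```text
clock: 18.05
position: [515.0, 222.4, 120.3]
ee_rot: [0.198, 0.98, -0.005, -0.002]
contact_force: [-2.0, -1.2, -0.9]
gripper_width: 28.9
```

play_rows:
  offset:
    - [0,0,-1]
    - [0,0,0]
  turn: [0,0]

```text
clock: 18.25
position: [515.0, 222.4, 120.3]
ee_rot: [0.198, 0.98, -0.004, -0.002]
contact_force: [-1.3, -0.9, -0.4]
gripper_width: 29.4
```

play_rows:
  offset:
    - [0,0,-1]
    - [0,0,0]
  turn: [0,0]

```text
clock: 18.45
position: [515.1, 222.4, 120.1]
ee_rot: [0.198, 0.98, -0.004, -0.002]
contact_force: [-1.7, -0.7, 1.0]
gripper_width: 29.2
```

play_rows:
  offset:
    - [-0.4,-0.9,-0.4]
    - [-0.2,-0.8,-0.4]
    - [0,0,0]
  turn: [0,0,0]

```text
clock: 18.75
position: [515.1, 222.1, 120.0]
ee_rot: [0.198, 0.98, -0.003, -0.001]
contact_force: [-2.6, 0.8, 2.4]
gripper_width: 29.1
```

play_rows:
  offset:
    - [-0.2,-0.8,-0.6]
    - [-0.2,-0.8,-0.6]
    - [0,0,0]
  turn: [0,0,0]

```text
clock: 19.05
position: [515.2, 221.9, 119.8]
ee_rot: [0.198, 0.98, -0.001, -0.0]
contact_force: [-3.1, 1.4, 3.1]
gripper_width: 29.3
```

```bash
python3 st.py
```

```text
19.05 [515.22 221.92 119.8 ] yaw x 157.2 toolz [-8.0e-04 -2.1e-03 -1.0e+00] [-3.1  1.4  3.1] [ 0.34  0.83 -0.05] 29.31609519502696
```

play_rows:
  offset:
    - [0,0,2]
    - [0,0,1]
    - [-0.4,-1,0]
    - [-0.4,-0.5,0]
    - [0,0,0]
  turn: [0,0,0,0,0]

```text
clock: 19.55
position: [513.9, 218.6, 120.0]
ee_rot: [0.198, 0.98, -0.003, -0.001]
contact_force: [0.1, 1.7, -0.1]
gripper_width: 29.2
```

play_rows:
  offset:
    - [0,0,-1]
    - [0,0,-1]
    - [0,0,-1]
    - [0,0,-1]
    - [0,0,0]
  turn: [0,0,0,0,0]

```text
clock: 20.05
position: [514.6, 219.1, 116.4]
ee_rot: [0.198, 0.98, -0.002, -0.001]
contact_force: [-0.5, 0.8, -0.1]
gripper_width: 29.2
```

```bash
python3 st.py
```

```text
20.05 [514.57 219.07 116.4 ] yaw x 157.16 toolz [-0.002  -0.0041 -1.    ] [-0.5  0.8 -0.1] [0.15 0.17 0.01] 29.164671164882957
```

play_rows:
  offset:
    - [0,0,-1]
    - [0,0,-1]
    - [0,0,0]
  turn: [0,0,0]

```text
clock: 20.35
position: [514.6, 219.1, 116.4]
ee_rot: [0.198, 0.98, -0.002, -0.0]
contact_force: [-0.7, 0.5, -0.7]
gripper_width: 29.3
```

```bash
python3 st.py
```

```text
20.35 [514.57 219.08 116.37] yaw x 157.22 toolz [-0.0012 -0.0043 -1.    ] [-0.7  0.5 -0.7] [0.17 0.26 0.05] 29.33810334514285
```

play_rows:
  offset:
    - [0,0,1.2]
    - [0.9,-0.4,0]
    - [0.9,-0.4,0]
    - [0.9,-0.4,0]
    - [0.9,-0.4,0]
    - [0,0,0]
  turn: [0,0,0,0,0,0]

```text
clock: 20.95
position: [515.0, 218.9, 116.5]
ee_rot: [0.198, 0.98, -0.002, -0.004]
contact_force: [-1.0, 0.4, 0.5]
gripper_width: 29.2
```

```bash
python3 st.py
```

```text
20.95 [514.95 218.87 116.54] yaw x 157.17 toolz [-0.0078 -0.0028 -1.    ] [-1.   0.4  0.5] [0.32 0.38 0.01] 29.17323492596196
```

play_rows:
  offset:
    - [-0.9,0.4,0]
    - [-0.9,0.4,0]
    - [-0.9,0.4,0]
    - [-0.9,0.4,0]
    - [-0.9,0.4,0]
    - [-0.9,0.4,0]
    - [0,0,0]
  turn: [0,0,0,0,0,0,0]

```text
clock: 21.65
position: [513.2, 219.8, 116.5]
ee_rot: [0.198, 0.98, -0.002, -0.0]
contact_force: [2.0, 0.7, -1.4]
gripper_width: 29.2
```

```bash
python3 st.py
```

```text
21.65 [513.2  219.81 116.53] yaw x 157.2 toolz [-0.001  -0.0045 -1.    ] [ 2.   0.7 -1.4] [-0.15 -0.6   0.01] 29.152782610581763
```

play_rows:
  offset:
    - [0.7,-0.3,0]
    - [0.5,-0.2,0]
    - [0,0,-2]
    - [0,0,-2]
    - [0,0,0]
  turn: [0,0,0,0,0]

```text
clock: 22.15
position: [513.5, 219.8, 116.4]
ee_rot: [0.197, 0.98, -0.002, -0.0]
contact_force: [-0.4, -0.5, -1.8]
gripper_width: 29.2
```

```bash
python3 st.py
```

```text
22.15 [513.54 219.76 116.42] yaw x 157.29 toolz [-0.0015 -0.0048 -1.    ] [-0.4 -0.5 -1.8] [-0.17 -0.16 -0.05] 29.235910998358005
```

play_rows:
  offset:
    - [0.4,0.9,0]
    - [0.4,0.9,0]
    - [0.4,0.9,0]
    - [0.4,0.9,0]
    - [0,0,0]
  turn: [0,0,0,0,0]

```text
clock: 22.65
position: [513.7, 220.1, 116.3]
ee_rot: [0.197, 0.98, -0.006, -0.002]
contact_force: [-0.5, -3.3, 2.7]
gripper_width: 29.3
```

```bash
python3 st.py
```

```text
22.65 [513.65 220.1  116.32] yaw x 157.27 toolz [-0.0065 -0.0117 -0.9999] [-0.5 -3.3  2.7] [-0.76  0.01  0.02] 29.31169367272497
```

play_rows:
  offset:
    - [-0.4,-0.9,0.5]
    - [-0.6,-1.4,0.5]
    - [-0.6,-1.4,0.5]
    - [-0.6,-1.4,0]
    - [-0.6,-1.4,0]
  turn: [0,0,0,0,0]

```text
clock: 23.15
position: [513.3, 219.0, 116.6]
ee_rot: [0.197, 0.98, -0.0, 0.001]
contact_force: [1.7, 3.6, -3.7]
gripper_width: 29.1
```

```bash
python3 st.py
```

```text
23.15 [513.32 219.04 116.61] yaw x 157.29 toolz [ 1.1e-03 -5.0e-04 -1.0e+00] [ 1.7  3.6 -3.7] [ 1.34 -0.54 -0.  ] 29.064610531000174
```

The socket is stuck on the tip's step, and the side play is only 1–2 mm. The ring crop also shows the shaft square lying along world axes. So the shaft probably isn't at 0 and the yaw is about 22° off. I'll lift slightly, turn by that amount and feel again.

play_rows:
  offset:
    - [0.3,0.5,0.5]
    - [0,0,0]
    - [0,0,0]
    - [0,0,0]
    - [0,0,0]
    - [0,0,0]
  turn: [0,0.06,0.06,0.06,0.06,0.06]

```text
clock: 23.75
position: [513.0, 218.1, 117.0]
ee_rot: [0.042, 0.999, -0.002, -0.0]
contact_force: [2.4, 0.3, -2.5]
gripper_width: 29.7
```

```bash
python3 st.py
```

```text
23.75 [512.98 218.05 117.02] yaw x 175.15 toolz [-5.e-04 -4.e-03 -1.e+00] [ 2.4  0.3 -2.5] [ 0.34 -0.42 -0.03] 29.67191191151642
```

play_rows:
  offset:
    - [0,0,-1]
    - [0,0,-1]
    - [0,0,-1]
  turn: [0.03,0.03,0.02]

```text
clock: 24.05
position: [513.5, 217.7, 116.4]
ee_rot: [-0.0, 1.0, -0.002, 0.001]
contact_force: [-1.1, 1.0, 3.8]
gripper_width: 29.2
```

```bash
python3 st.py
```

```text
24.05 [513.45 217.68 116.4 ] yaw x -179.97 toolz [ 0.0013 -0.0048 -1.    ] [-1.1  1.   3.8] [ 0.33  0.13 -0.02] 29.206629962142856
```

play_rows:
  offset:
    - [0,0,1]
    - [1.2,0,0.3]
    - [1.2,0,0]
    - [1.2,0,0]
    - [1.2,0,0]
  turn: [0,0,0,0,0]

```text
clock: 24.55
position: [515.1, 217.6, 116.4]
ee_rot: [0.001, 1.0, -0.003, -0.003]
contact_force: [-5.6, 3.5, 2.1]
gripper_width: 29.5
```

play_rows:
  offset:
    - [-1.2,0,0]
    - [-1.2,0,0]
    - [-1.2,0,0]
    - [-1.2,0,0]
    - [-1.2,0,0]
    - [-1.2,0,0]
  turn: [0,0,0,0,0,0]

```text
clock: 25.15
position: [512.7, 217.8, 116.7]
ee_rot: [0.0, 1.0, -0.002, 0.002]
contact_force: [6.0, -0.0, -5.9]
gripper_width: 29.4
```

play_rows:
  offset:
    - [0.6,0,3]
    - [0.6,0,5]
    - [0,0,9]
    - [0,10,9]
    - [0,20,5]
    - [0,20,0]
    - [0,12,0]
    - [0,0,0]
  turn: [0,0,0,0,0,0,0,0]

```text
clock: 25.95
position: [510.7, 283.7, 149.8]
ee_rot: [0.001, 1.0, -0.004, -0.001]
contact_force: [0.6, -0.5, -1.9]
gripper_width: 29.2
```

```bash
python3 st.py; python3 - <<'E'
from h import *
im,d=eyes.get_image("wrist")
P=eyes.camera_params("wrist");K=P["camera_matrix"];C=P["camera_from_world"]
np.savez("w5.npz",d=d,im=im,K=K,C=C)
q=C@np.array([514,219,108,1]);u=K@q[:3]/q[2];print(u,q[2])
c,r=int(u[0]),int(u[1]);r0=max(r-50,0);c0=c-65
save("w5.png",cv2.resize(im[r0:r0+100,c0:c0+130],(780,600),interpolation=cv2.INTER_CUBIC));print(r0,c0)
E
```

```text
25.95 [510.74 283.71 149.81] yaw x 179.93 toolz [-0.0019 -0.0081 -1.    ] [ 0.6 -0.5 -1.9] [-0.06  0.02 -0.01] 29.2033753260955
[268.73537347 117.20536526   1.        ] 180.64146864085063
67 203
```

View pics/w5.png

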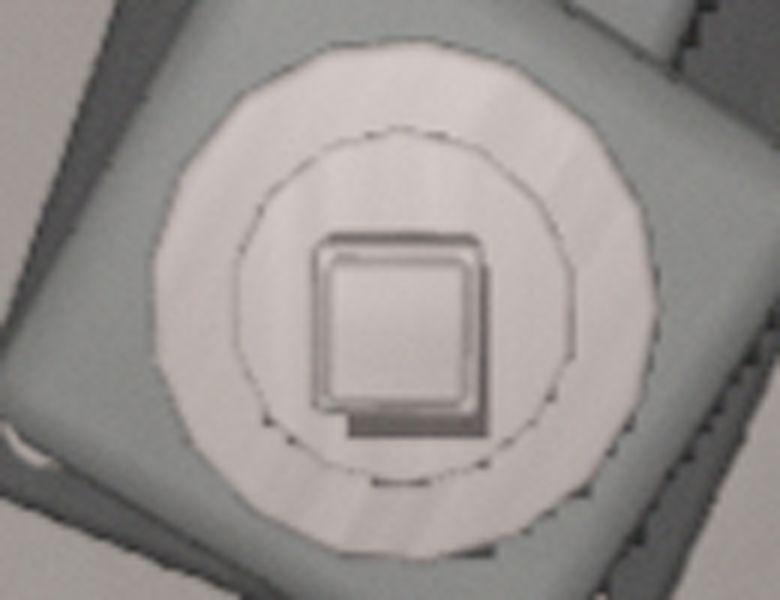

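```bash
python3 - <<'E'
from h import *
p=dict(np.load("w5.npz"));d=p["d"];K=p["K"];T=np.linalg.inv(p["C"])
v,u=np.nonzero(d>0);z=d[v,u];X=(T@np.stack([(u-K[0,2])/K[0,0]*z,(v-K[1,2])/K[1,1]*z,z,np.ones_like(z)]))[:3].T
k=(abs(X[:,0]-511)<13)&(X[:,1]>255)&(X[:,1]<400)&(X[:,2]>150)
Y=X[k];uu=u[k];vv=v[k]
for lo in range(256,330,4):
    s=Y[(Y[:,1]>=lo)&(Y[:,1]<lo+4)]
    if len(s):print(lo,len(s),np.median(s[:,2]).round(1),s[:,2].min().round(1),s[:,2].max().round(1))
f=Y[(Y[:,2]>177)&(Y[:,2]<187)&(Y[:,1]<320)];print("ymin face",np.percentile(f[:,1],[0.5,2]),np.median(f[:,2]))
im=p["im"];save("w5b.png",cv2.resize(im[220:420,170:370],(600,600)))
s=X[(abs(X[:,0]-514)<4)&(abs(X[:,1]-221)<4)&(X[:,2]>100)];print("tip",s.mean(0))
E
```

```text
264 1237 231.8 214.4 237.8
268 3107 170.3 150.0 236.0
272 3308 226.0 179.6 232.2
276 889 181.6 179.8 219.9
280 855 182.2 179.7 214.2
284 738 183.2 180.1 185.7
288 635 181.9 180.1 185.3
292 649 181.5 180.0 183.5
296 648 181.5 179.9 183.1
300 412 181.4 179.0 182.8
304 411 181.4 178.5 183.1
308 372 181.4 178.3 182.9
312 301 181.3 178.3 182.7
316 2 180.4 180.2 180.7
ymin face [269.84002197 270.10487287] 181.55844653481807
tip [513.88586412 220.99258591 108.38613705]
```

View pics/w5b.png

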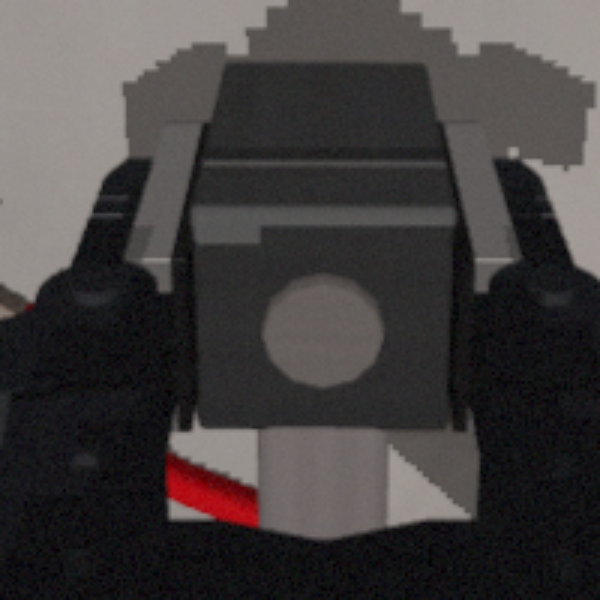

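play_rows:
  offset:
    - [1,-15,0]
    - [1,-15,0]
    - [1,-15,0]
    - [0.5,-10,0]
    - [0,-4,0]
    - [0,0,0]
    - [0,0,0]
  turn: [0,0,0,0,0,0,0]

```text
clock: 26.7
position: [512.8, 215.2, 148.4]
ee_rot: [0.003, 1.0, -0.006, -0.003]
contact_force: [0.4, 0.5, -3.5]
gripper_width: 29.3
```

```bash
python3 st.py
```

```text
26.7 [512.82 215.24 148.39] yaw x 179.67 toolz [-0.0064 -0.0116 -0.9999] [ 0.4  0.5 -3.5] [ 0.03 -0.06 -0.06] 29.319751118826854
```

play_rows:
  offset:
    - [0.4,1.5,-5]
    - [0.4,1.5,-5]
    - [0.4,1.5,-5]
    - [0,0.4,-5]
    - [0,0,-3]
    - [0,0,0]
    - [0,0,0]
  turn: [0,0,0,0,0,0,0]

```text
clock: 27.4
position: [514.0, 222.3, 122.4]
ee_rot: [0.002, 1.0, -0.006, -0.004]
contact_force: [-0.0, -0.7, -1.5]
gripper_width: 29.0
```

play_rows:
  offset:
    - [0,-1.2,0]
    - [0,-0.6,0]
    - [0,0,0]
  turn: [0,0,0]

```text
clock: 27.7
position: [514.2, 220.4, 122.8]
ee_rot: [0.002, 1.0, -0.006, -0.003]
contact_force: [0.6, -0.3, -2.6]
gripper_width: 29.2
```

play_rows:
  offset:
    - [0,0,-1.2]
    - [0,0,-1.2]
    - [0,0,-1.2]
    - [0,0,-1.2]
    - [0,0,-1.2]
  turn: [0,0,0,0,0]

```text
clock: 28.2
position: [514.4, 220.4, 117.0]
ee_rot: [0.002, 1.0, -0.005, -0.003]
contact_force: [0.0, 0.1, -2.3]
gripper_width: 29.2
```

```bash
python3 st.py
```

```text
28.2 [514.45 220.43 116.97] yaw x 179.8 toolz [-0.0053 -0.0109 -0.9999] [ 0.   0.1 -2.3] [0.05 0.02 0.01] 29.152596716665226
```

play_rows:
  offset:
    - [0,0,-1.2]
    - [0,0,-1.2]
    - [0,0,-1.2]
  turn: [0,0,0]

```text
clock: 28.5
position: [514.4, 220.4, 112.9]
ee_rot: [0.002, 1.0, -0.006, -0.003]
contact_force: [-0.1, -0.5, -2.9]
gripper_width: 29.1
```

```bash
python3 st.py
```

```text
28.5 [514.42 220.45 112.89] yaw x 179.81 toolz [-0.0055 -0.011  -0.9999] [-0.1 -0.5 -2.9] [-0.02 -0.07  0.08] 29.077843782828186
```

play_rows:
  offset:
    - [0,0,-1.5]
    - [0,0,-1.5]
    - [0,0,-1.5]
    - [0,0,-1.5]
    - [0,0,-1.5]
    - [0,0,-1.5]
  turn: [0,0,0,0,0,0]

```text
clock: 29.1
position: [514.4, 220.5, 103.1]
ee_rot: [0.002, 1.0, -0.006, -0.003]
contact_force: [0.5, 0.4, -2.4]
gripper_width: 29.1
```

play_rows:
  offset:
    - [0,0,-1.5]
    - [0,0,-1.5]
    - [0,0,-1.5]
    - [0,0,-1.5]
    - [0,0,-1.5]
  turn: [0,0,0,0,0]

```text
clock: 29.6
position: [514.5, 220.5, 94.9]
ee_rot: [0.002, 1.0, -0.006, -0.003]
contact_force: [0.0, -0.3, -2.4]
gripper_width: 29.1
```

```bash
python3 st.py
```

```text
29.6 [514.51 220.52  94.92] yaw x 179.81 toolz [-0.0054 -0.011  -0.9999] [ 0.  -0.3 -2.4] [-0.02  0.05 -0.01] 29.11973518627954
```

play_rows:
  offset:
    - [0,0,-1]
    - [0,0,-1]
    - [0,0,-1]
    - [0,0,-1]
  turn: [0,0,0,0]

```text
clock: 30.0
position: [514.5, 220.5, 93.6]
ee_rot: [0.001, 1.0, -0.006, -0.002]
contact_force: [-4.6, -0.5, 4.6]
gripper_width: 29.6
```

```bash
python3 st.py
```

```text
30.0 [514.49 220.45  93.63] yaw x 179.89 toolz [-0.0047 -0.0118 -0.9999] [-4.6 -0.5  4.6] [-0.2   0.91 -0.01] 29.6473318799557
```

play_rows:
  offset:
    - [0,0,0]
    - [0,0,0]
    - [0,0,0]
    - [0,0,0]
    - [0,0,0]
    - [0,0,0]
  turn: [0,0,0,0,0,0]
  grip: 1

```text
clock: 30.6
position: [516.1, 221.4, 93.8]
ee_rot: [0.001, 1.0, -0.005, -0.001]
contact_force: [-0.2, -0.1, -0.4]
gripper_width: 85.4
```

play_rows:
  offset:
    - [0,0,10]
    - [0,0,15]
    - [0,0,15]
    - [0,0,15]
    - [0,0,15]
    - [0,0,15]
    - [0,0,10]
    - [0,0,5]
    - [0,0,0]
  turn: [0,0,0,0,0,0,0,0,0]

```text
clock: 31.5
position: [516.2, 221.1, 202.3]
ee_rot: [0.001, 1.0, -0.004, 0.001]
contact_force: [-1.1, -0.2, -0.1]
gripper_width: 84.9
```

play_rows:
  offset:
    - [0,10,0]
    - [0,15,0]
    - [0,15,0]
    - [0,15,0]
    - [0,12,0]
    - [0,5,0]
    - [0,0,0]
    - [0,0,0]
  turn: [0,0,0,0,0,0,0,0]

```text
clock: 32.3
position: [514.5, 300.8, 198.4]
ee_rot: [-0.0, 1.0, -0.006, -0.002]
contact_force: [0.1, 0.7, -0.1]
gripper_width: 85.5
```

```bash
python3 st.py; python3 - <<'E'
from h import *
im,d=eyes.get_image("wrist");save("w6.png",im)
for q in("crank","grip_mid"):
  for x in silhouettes("wrist",q)[:1]:
    c,_,_=pts("wrist",d,x["mask"]);print(q,x["score"],np.round(x["bbox"]),np.percentile(c,[2,50,98],axis=0).round(1).tolist())
    t=c[(c[:,2]>168)&(c[:,2]<177)];print(len(t),t.mean(0),t.min(0),t.max(0)) if len(t) else 0
    t=c[(c[:,2]>121)&(c[:,2]<129)];print("hubtop",len(t),np.median(t[:,2]),cv2.minAreaRect(t[:,:2].astype(np.float32))) if len(t) else 0
E
```

```text
32.3 [514.51 300.8  198.39] yaw x -179.96 toolz [-0.0036 -0.0123 -0.9999] [ 0.1  0.7 -0.1] [ 0.03 -0.04  0.02] 85.53142356459759
crank 0.94 [280. 166.  53. 215.] [[500.2, 208.7, 124.0], [514.1, 258.2, 126.2], [527.1, 308.9, 173.2]]
1565 [514.12732038 300.47547715 171.89016228] [502.67399855 289.95518194 168.00236645] [525.80455134 312.83083361 174.22476299]
hubtop 5540 125.7460983150744 ((514.069091796875, 250.70375061035156), (86.98505401611328, 29.817169189453125), 89.11797332763672)
grip_mid 0.75 [279. 240.  48.  67.] [[503.2, 290.1, 2.0], [514.3, 296.4, 170.9], [525.8, 336.1, 173.7]]
1578 [514.19443079 300.31623347 171.99157584] [502.74681333 289.82195745 168.00077064] [525.87758631 312.88759667 174.3562452 ]
hubtop 5 126.13855858066279 ((513.4253540039062, 292.85321044921875), (1.4227077960968018, 14.607705116271973), 85.00028991699219)
```

play_rows:
  offset:
    - [0,0,-10]
    - [0,0,-12]
    - [0,0,-12]
    - [0,0,-12]
    - [0,0,-10]
    - [0,0,-4]
    - [0,0,0]
  turn: [0,0,0,0,0,0,0]

```text
clock: 33.15
position: [513.8, 297.7, 131.9]
ee_rot: [0.001, 1.0, -0.007, -0.003]
contact_force: [0.3, -0.8, 0.2]
gripper_width: 85.3
```

play_rows:
  offset:
    - [0,1.5,1]
    - [0,1.2,0]
    - [0,0,0]
  turn: [0,0,0]

```text
clock: 33.45
position: [514.5, 301.2, 133.9]
ee_rot: [0.001, 1.0, -0.007, -0.002]
contact_force: [-0.2, -0.5, -0.4]
gripper_width: 85.2
```

play_rows:
  offset:
    - [0,0,0]
    - [0,0,0]
    - [0,0,0]
    - [0,0,0]
    - [0,0,0]
    - [0,0,0]
    - [0,0,0]
  turn: [0,0,0,0,0,0,0]
  grip: -1

```text
clock: 34.15
position: [515.0, 301.8, 135.5]
ee_rot: [0.001, 1.0, -0.006, -0.001]
contact_force: [-0.2, -0.1, 0.2]
gripper_width: 22.6
```

```bash
python3 st.py
```

```text
34.15 [514.98 301.78 135.49] yaw x 179.89 toolz [-0.0021 -0.0111 -0.9999] [-0.2 -0.1  0.2] [ 0.05  0.03 -0.02] 22.58165910465075
```

```bash
cat > arc.py <<'E'
import sys
from h import *
n,deg=int(sys.argv[1]),float(sys.argv[2]);c=np.array([514.3,221.6])
s=arm.read_state();p=s["position"];t=np.arctan2(*(p[:2]-c)[::-1]);r=np.hypot(*(p[:2]-c))
print("ang",np.degrees(t).round(1),"r",r.round(2),"z",p[2].round(1),s["ee_rot"].round(4),s["contact_force"].round(1))
st=np.radians(deg);rr=np.linspace(r,80,n+1)
P=[c+rr[i]*np.array([np.cos(t-i*st),np.sin(t-i*st)]) for i in range(n+1)]
print([[round(a,1),round(b,1),0] for a,b in np.diff(P,axis=0)])
E
python3 arc.py 6 8
```

```text
ang 89.5 r 80.18 z 135.5 [ 9.0e-04  1.0e+00 -5.5e-03 -1.1e-03] [-0.2 -0.1  0.2]
[[np.float64(11.1), np.float64(-0.9), 0], [np.float64(10.9), np.float64(-2.4), 0], [np.float64(10.5), np.float64(-3.9), 0], [np.float64(9.8), np.float64(-5.4), 0], [np.float64(9.0), np.float64(-6.7), 0], [np.float64(7.9), np.float64(-7.8), 0]]
```

play_rows:
  offset:
    - [6,-0.4,0]
    - [11,-1.5,0]
    - [10.8,-3,0]
    - [10.3,-4.5,0]
    - [9.5,-6,0]
    - [8.5,-7.3,0]
  turn: [0,0,0,0,0,0]

```text
clock: 34.75
position: [573.5, 276.3, 134.7]
ee_rot: [0.001, 1.0, -0.008, -0.004]
contact_force: [-3.6, -1.2, 2.5]
gripper_width: 22.4
```

```bash
sed -i 's/round(a,1),round(b,1)/float(round(a,1)),float(round(b,1))/' arc.py; python3 arc.py 8 9
```

```text
ang 42.7 r 80.66 z 134.7 [ 6.0e-04  1.0e+00 -7.5e-03 -3.8e-03] [-3.6 -1.2  2.5]
[[7.8, -10.0, 0], [6.1, -11.1, 0], [4.3, -11.9, 0], [2.4, -12.4, 0], [0.4, -12.6, 0], [-1.6, -12.5, 0], [-3.5, -12.1, 0], [-5.3, -11.4, 0]]
```

```bash
sed -i 's/np.diff(P,axis=0)/np.diff(P,axis=0)*0.87/' arc.py; python3 arc.py 10 9
```

```text
ang 42.7 r 80.66 z 134.7 [ 6.0e-04  1.0e+00 -7.5e-03 -3.8e-03] [-3.6 -1.2  2.5]
[[6.8, -8.7, 0], [5.3, -9.6, 0], [3.7, -10.3, 0], [2.1, -10.8, 0], [0.4, -11.0, 0], [-1.3, -10.9, 0], [-3.0, -10.5, 0], [-4.6, -9.9, 0], [-6.1, -9.1, 0], [-7.5, -8.0, 0]]
```

play_rows:
  offset:
    - [6.8,-8.7,0]
    - [5.3,-9.6,0]
    - [3.7,-10.3,0]
    - [2.1,-10.8,0]
    - [0.4,-11.0,0]
    - [-1.3,-10.9,0]
    - [-3.0,-10.5,0]
    - [-4.6,-9.9,0]
    - [-6.1,-9.1,0]
    - [-7.5,-8.0,0]
  turn: [0,0,0,0,0,0,0,0,0,0]

```text
clock: 35.75
position: [575.2, 169.6, 136.3]
ee_rot: [0.001, 1.0, -0.005, 0.003]
contact_force: [4.0, -1.5, -0.6]
gripper_width: 23.1
```

```bash
python3 arc.py 10 9
```

```text
ang -40.5 r 80.11 z 136.3 [ 0.0011  1.     -0.0047  0.0026] [ 4.  -1.5 -0.6]
[[-7.7, -7.7, 0], [-8.9, -6.4, 0], [-9.7, -5.0, 0], [-10.4, -3.4, 0], [-10.8, -1.7, 0], [-10.9, 0.0, 0], [-10.8, 1.7, 0], [-10.4, 3.4, 0], [-9.7, 5.0, 0], [-8.8, 6.4, 0]]
```

play_rows:
  offset:
    - [-7.7,-7.7,0]
    - [-8.9,-6.4,-0.2]
    - [-9.7,-5.0,0]
    - [-10.4,-3.4,-0.2]
    - [-10.8,-1.7,0]
    - [-10.9,0.0,0]
    - [-10.8,1.7,0]
    - [-10.4,3.4,0]
    - [-9.7,5.0,0]
    - [-8.8,6.4,0]
  turn: [0,0,0,0,0,0,0,0,0,0]

```text
clock: 36.75
position: [465.3, 158.2, 135.6]
ee_rot: [0.002, 1.0, -0.006, 0.0]
contact_force: [1.1, -0.6, -0.9]
gripper_width: 22.9
```

```bash
python3 arc.py 10 9
```

```text
ang -127.7 r 80.13 z 135.6 [ 1.5e-03  1.0e+00 -6.2e-03  2.0e-04] [ 1.1 -0.6 -0.9]
[[-8.1, 7.4, 0], [-6.8, 8.5, 0], [-5.4, 9.5, 0], [-3.9, 10.2, 0], [-2.2, 10.7, 0], [-0.5, 10.9, 0], [1.2, 10.9, 0], [2.9, 10.5, 0], [4.5, 10.0, 0], [6.0, 9.1, 0]]
```

play_rows:
  offset:
    - [-8.1,7.4,0]
    - [-6.8,8.5,0]
    - [-5.4,9.5,0]
    - [-3.9,10.2,0]
    - [-2.2,10.7,0]
    - [-0.5,10.9,0]
    - [1.2,10.9,0]
    - [2.9,10.5,0]
    - [4.5,10.0,0]
    - [6.0,9.1,0]
  turn: [0,0,0,0,0,0,0,0,0,0]

```text
clock: 37.75
position: [448.1, 265.2, 135.5]
ee_rot: [0.0, 1.0, -0.007, -0.002]
contact_force: [-4.9, 0.3, 1.9]
gripper_width: 22.6
```

```bash
python3 arc.py 6 9; python3 - <<'E'
from h import *
o=np.array([515.4,223.8]);a=np.radians(67.3); ex=np.array([np.sin(a),-np.cos(a)]);ey=np.array([np.cos(a),np.sin(a)])
for n in("wrist","scene","top"):
    im,d=eyes.get_image(n);p,u,v=pts(n,d);J=np.c_[(p[:,:2]-o)@ex,(p[:,:2]-o)@ey,p[:,2]]
    if n=="wrist":save("w7.png",im)
    t=J[(abs(J[:,0])<43)&(J[:,1]>-162)&(J[:,1]<-152)&(J[:,2]>48)&(J[:,2]<74)]
    g=J[(abs(J[:,0])<5)&(J[:,1]>-185)&(J[:,1]<-172)&(J[:,2]>56)&(J[:,2]<76)]
    for s,q in((t,"table"),(g,"tongue")):print(n,q,len(s),np.percentile(s[:,2],[10,25,50,75,90]).round(1) if len(s) else 0)
E
```

```text
ang 146.7 r 79.23 z 135.5 [ 4.0e-04  1.0e+00 -7.2e-03 -2.3e-03] [-4.9  0.3  1.9]
[[6.6, 8.6, 0], [7.8, 7.5, 0], [8.9, 6.2, 0], [9.8, 4.7, 0], [10.4, 3.1, 0], [10.8, 1.5, 0]]
wrist table 0 0
wrist tongue 0 0
scene table 16 [57.  57.9 59.5 60.2 60.7]
scene tongue 10 [61.8 62.6 63.9 64.6 66.1]
top table 54 [56.1 58.1 59.6 61.8 63. ]
top tongue 11 [62.9 64.8 66.2 66.4 67. ]
```

play_rows:
  offset:
    - [6.6,8.6,0]
    - [7.8,7.5,0]
    - [8.9,6.2,0]
    - [9.8,4.7,0]
    - [10.4,3.1,0]
    - [10.8,1.5,0]
    - [11,-0.3,0]
    - [10.9,-2,0]
  turn: [0,0,0,0,0,0,0,0]

```text
clock: 38.7
position: [533.0, 299.2, 135.3]
ee_rot: [0.0, 1.0, -0.006, -0.001]
contact_force: [-1.0, 0.1, 1.1]
gripper_width: 22.8
```

```bash
python3 arc.py 8 9
```

```text
ang 76.5 r 79.83 z 135.3 [ 1.0e-04  1.0e+00 -5.7e-03 -6.0e-04] [-1.   0.1  1.1]
[[10.4, -3.4, 0], [9.7, -4.9, 0], [8.8, -6.4, 0], [7.7, -7.7, 0], [6.4, -8.8, 0], [5.0, -9.7, 0], [3.4, -10.4, 0], [1.7, -10.8, 0]]
```

play_rows:
  offset:
    - [10.4,-3.4,0]
    - [9.7,-4.9,0]
    - [8.8,-6.4,0]
    - [7.7,-7.7,0]
    - [6.4,-8.8,0]
    - [5.0,-9.7,0]
    - [3.4,-10.4,0]
    - [1,-6,0]
    - [0,0,0]
    - [0,0,0]
  turn: [0,0,0,0,0,0,0,0,0,0]

```text
clock: 39.7
position: [593.2, 236.0, 135.8]
ee_rot: [0.002, 1.0, -0.004, 0.002]
contact_force: [1.8, 1.5, 0.9]
gripper_width: 22.7
```

```bash
python3 arc.py 2 5
```

```text
ang 10.3 r 80.17 z 135.8 [ 0.0018  1.     -0.0037  0.0019] [1.8 1.5 0.9]
[[0.8, -6.0, 0], [0.2, -6.1, 0]]
```

play_rows:
  offset:
    - [0,0,0]
    - [0,0,0]
    - [0,0,0]
    - [0,0,0]
    - [0,0,0]
    - [0,0,0]
  turn: [0,0,0,0,0,0]
  grip: 1

```text
clock: 40.3
position: [590.9, 235.5, 134.5]
ee_rot: [0.001, 1.0, -0.006, -0.0]
contact_force: [0.1, -0.8, -0.4]
gripper_width: 85.7
```

play_rows:
  offset:
    - [0,0,8]
    - [0,0,14]
    - [0,0,14]
    - [0,0,14]
    - [0,0,14]
    - [-3,-5,8]
    - [-12,-25,4]
    - [-18,-35,0]
    - [-18,-35,0]
    - [-18,-35,0]
    - [-10,-20,0]
    - [0,0,0]
  turn: [0,0,0,0,0,0,0,0,0,0,0,0]

```text
clock: 41.5
position: [506.8, 74.5, 217.5]
ee_rot: [0.0, 1.0, -0.005, 0.001]
contact_force: [1.0, 0.3, 0.5]
gripper_width: 85.7
```

```bash
python3 st.py; cat > lv.py <<'E'
from h import *
o=np.array([515.4,223.8]);a=np.radians(67.3); ex=np.array([np.sin(a),-np.cos(a)]);ey=np.array([np.cos(a),np.sin(a)])
for n in("wrist",):
    im,d=eyes.get_image(n);save("w8.png",im);p,u,v=pts(n,d);J=np.c_[(p[:,:2]-o)@ex,(p[:,:2]-o)@ey,p[:,2]]
    t=J[(abs(J[:,0])<43)&(J[:,1]>-163)&(J[:,1]<-150)&(J[:,2]>55)&(J[:,2]<74)]
    g=J[(abs(J[:,0])<5)&(J[:,1]>-190)&(J[:,1]<-172)&(J[:,2]>60)&(J[:,2]<76)]
    for s,q in((t,"table"),(g,"tongue")):print(n,q,len(s),np.percentile(s[:,2],[10,25,50,75,90]).round(1) if len(s) else 0,s.mean(0))
    for q in("yellow_channel",):
        m=silhouettes(n,q)[0]["mask"];c,_,_=pts(n,d,m);print(np.percentile(c,[2,50,98],axis=0).round(1).tolist())
E
python3 lv.py
```

```text
41.5 [506.8   74.5  217.45] yaw x 180.0 toolz [ 0.0017 -0.0102 -0.9999] [1.  0.3 0.5] [ 0.   -0.08  0.03] 85.74037501720126
wrist table 1075 [63.4 63.8 64.4 65.  66.1] [ -11.35117725 -157.72752977   64.83560234]
wrist tongue 262 [64.1 64.6 65.1 65.6 66. ] [ 6.13576448e-02 -1.81490174e+02  6.50500413e+01]
[[402.4, 60.4, 74.0], [463.4, 104.7, 92.0], [516.8, 152.3, 93.4]]
```

```bash
python3 - <<'E'
from h import *
im,d=eyes.get_image("top");save("t9.png",im);p,u,v=pts("top",d)
k=(np.hypot(p[:,0]-514,p[:,1]-221)<12)&(p[:,2]>90);print("hub top",k.sum(),np.median(p[k],axis=0))
k=(np.hypot(p[:,0]-593,p[:,1]-235)<9)&(p[:,2]>140);print("grip",k.sum(),np.median(p[k],axis=0))
t=cv2.imread("pics/t9.png")[185:275,215:335];w=cv2.imread("pics/w8.png")
cv2.imwrite("pics/fin.png",np.hstack([cv2.resize(w,(400,300)),cv2.resize(t,(400,300))]))
E
```

```text
hub top 0 [nan nan nan]
grip 34 [593.29938506 235.10095874 171.58402046]
  return _methods._mean(a, axis=axis, dtype=dtype,
  ret = um.true_divide(
```

View pics/fin.png

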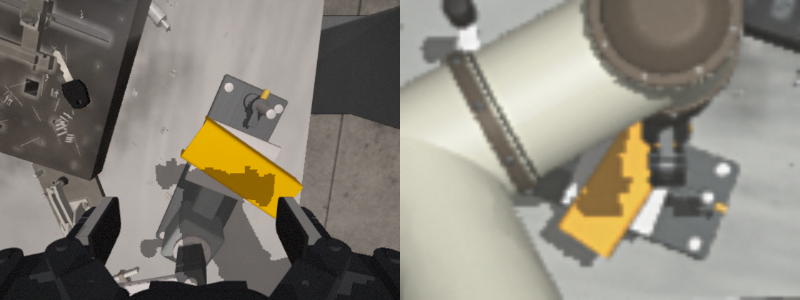

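The left half (wrist camera) shows the channel still across the table and the pointer undisturbed beside the table's edge, at about (258,105). The right half (top camera) shows the crank's grip at (460,12), but the arm hides the hub. The grip top reads 171.6 mm against a nominal 172 mm, so the crank is still fully down. The robot is clear of everything, so I'm handing in.

```bash
python3 -c "
from bench import arm
print(arm.job_done())"
```

```text
the job is handed in; nothing more can be done
None
```

I fitted the crank on the jack's shaft and wound it about 1.22 turns clockwise by its black grip, roughly 12.2 mm of lift. I then let go, moved clear and handed the job in at about 42 s of the 72 s; it reported no verdict.

**Fitting:** The first attempts stopped on the shaft's stepped tip because I had assumed the shaft stood square to the jack, when it was turned about 22°. I lifted off, looked closely, corrected the yaw and position, and the crank then slid down to the shoulder. The highest force I read during fitting was about 8 N.

**Last checks:**
- **Table height:** the wrist camera reads the table at 64.4 mm and the pointer's tongue at 65.1 mm. That is 0.7 mm low, within the 2.5 mm allowed.
- **Crank:** the top of the grip reads 171.6 mm against 172 mm nominal, so the crank is still fully down. The robot arm hid the hub from the top camera, so that check gave nothing.
- **Channel and pointer:** the channel lies flat across the table. The pointer's measured height is within 1 mm of the earlier reading. I saw no disturbed bystanders, but I did not measure them.

**Small disagreement:** the starting gap to the pointer measured 12.7 mm, but I wound only 12.2 mm by the crank angle. This agrees with the 0.7 mm final gap to within measurement error.

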